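Turn the topping carousel and set its brake

TASK

Turn the topping carousel, whose top spokes are there to be pushed with a finger, until the jam jar (the low jar with a lid) stands squarely in front of the wooden serving tongue, centred on the tongue's line. Then push the brake lever on the tongue's post all the way round, anticlockwise seen from above, to its stop, with the jam jar still in place. Do not touch, lift or tip the three containers on the carousel, and leave everything else on the table where it is.

Things in the scene. Friction and masses are not known exactly. Their poses are not given: they have to be found in the camera images.
- station: Fixed plywood foot, origin on the carousel's vertical axis at table height: a 170 mm disc, 14 mm high, with the serving tongue, a board 72 mm wide and 12 mm high running out along the station's +x axis to 200 mm from the axis. It carries the upright 20 mm thick brake post 175 mm out. The tongue points to the robot's right (-y), up to 23 degrees either way.
- serving_point (a point): Where the centre of the jam jar's underside belongs: on the tongue's centre line, 75 mm from the carousel's axis, 26 mm above the table.
- carousel (a joint): Angle of the carousel about its vertical axis, rad, 0 at the start, growing anticlockwise seen from above. Turns either way over a full turn; bearing friction 0.14 N m (2 N at a spoke) stops it when the push ends. Tray 232 mm in diameter, floor 26 mm above the table; three pockets with 14 mm high rims, 120 degrees apart, 75 mm from the axis.
- hub (a point): Point on the carousel's axis at the mid-height of the spokes, 167 mm above the table. It has a wooden hub of 42 mm diameter; nothing on the carousel rises higher than 180 mm above the table.
- spoke0_end (a point): Outer end, on the centre line, of one of three level steel push spokes at the carousel's top: bars 14 mm wide and high, running radially from the hub to 100 mm from the axis, mid-height 167 mm above the table, 120 degrees apart, each midway between two pockets. Free space below them down to the containers' tops (at most 134 mm above the table).
- spoke1_end (a point): Same, the spoke 120 degrees anticlockwise from spoke 0.
- spoke2_end (a point): Same, the spoke 240 degrees anticlockwise from spoke 0.
- jam_jar: The low glass jar with a steel lid, 64 mm diameter, 75 mm high, loose in one of the pockets (which one varies). Origin at the centre of its underside.
- syrup_bottle: The tallest container: glass bottle with a narrow neck and a steel cap, 62 mm diameter, 108 mm high, loose in another pocket. Origin at the centre of its underside.
- nut_cup: The open steel cup without a lid, 64 mm diameter, 55 mm high, loose in another pocket. Origin at the centre of its underside.
- brake (a joint): Angle of the brake lever, rad: 0 = it points straight out along the tongue, away from the carousel; it grows anticlockwise seen from above to the stop at 1.57 (lever square to the tongue, brake set). Starts between 0 and 0.45. Light friction (0.08 N m): it stays where it is left.
- brake_pivot (a point): The lever's vertical pivot axis on top of the post, at the lever's mid-height: 142 mm above the table, 175 mm from the carousel's axis along the tongue.
- brake_tip (a point): Free end of the brake lever, 85 mm from the pivot. The lever is a level dark steel bar 14 mm wide and 14 mm high, with a 30 mm round boss at the pivot.
- cookie_cutter: Steel ring cutter, 60 mm diameter, 30 mm high, beside the tongue. Leave it alone. Origin at the centre of its underside.
- small_bowl: Small bowl, 84 mm diameter, 40 mm high, beside the tongue. Leave it alone. Origin at the centre of its underside.
- mixing_bowl: Big mixing bowl, 210 mm diameter, 95 mm high. Leave it alone. Origin at the centre of its underside.
- spoon: Spoon lying on the table. Leave it alone.
- rolling_pin: Wooden rolling pin, 340 mm long, 44 mm thick, lying on the table. Leave it alone. Origin under its middle.
- mug: White mug, 80 mm diameter, 90 mm high. Leave it alone. Origin at the centre of its underside.

How it is judged:
By the outcome, as a careful person would: the job done as asked, in the order asked, and still so for the second after the job is handed in, with the robot touching nothing.
It also fails if it takes over 51 s, if anything falls off the work surface, if the arm or the gripper's body presses on something with over 40 N, if the wrist force passes 120 N, or if a joint passes its speed limit or range.

ROBOT

A 6-joint arm with a two-finger parallel gripper is mounted at the origin on the work surface. World frame = base frame: x ahead of the robot, y to its left, z up, the work surface at z = 0. Lengths are in m, angles in rad, forces in N, time in s.
With the tool pointing down it reaches from about 0.375 to 0.975 m from the base axis. Payload 3.8 kg.
Tool frame: the origin (TCP) lies at the very end of the fingers, on their centre line; the grasp point (between the pads) lies 19 mm behind it; z points along the fingers, y is the line along which they close (so a half turn about z gives the same grasp; the last joint's range is limited). The gripper opens to 85 mm and grips with 20 to 120 N. Pads are 22 mm wide; open, the fingers measure 114 mm over their backs; the gripper's body (76 mm by 85 mm) begins 54 mm behind the grasp point. The pads swing forward as they close: fully open they stand 13 mm farther back than shut.
Start: joints at [-1.32, 0.264, 1.604, -0, 1.274, -0.037], TCP at [0.192, -0.647, 0.231] pointing down, gripper open.
Joint ranges: [-2.63, 2.63], [-0.94, 2.18], [0.31, 2.57], [-1.31, 4.45], [0, 2.66], [-2.55, 2.55]. Speed limits (rad/s): [2.57, 2.57, 3.14, 3.14, 3.14, 3.14].

INTERFACE

Orientations are given as a rotation vector (axis times angle).
In Python, from workcell import monitor, viewer, job gives the robot as it stands. The module is installed in compiled form; this text tells all that it offers.
- The arm moves only by the tool step_arm, never from a script. Its argument "series" is one flat list of numbers, 4 for each row, row after row: the shift along the tool's x, y, z in m, then the turn about the tool's z in rad. A call has 1 to 8 rows; each row is the pose to reach, as a shift and turn from the pose commanded when the call began, along the tool's axes at that moment; what a row does not reach only later rows make up. A row lasts 1/8 s, in which the tool goes at most 62.5 mm and 10.7 degrees, less where a joint would pass 70% of its speed; a pose out of reach is approached as far as the arm can. A call with a gripper value outside its range is refused whole. "gripper" is the opening, from 0 (shut) to 1 (fully open), set as the call begins (left out, the last holds). The fingers move at their own pace and stop on an object; "newtons" is the grip in N (left out, the last holds). Time passes only in rows, so rows that repeat a pose let the fingers close. It gives the time, the measured TCP pose, the force, the opening and the grip force at its end, in the units of the state.
- monitor.read_state(): the state, without advancing time (a new reading comes with each control period).
- viewer.read_camera(name): name is "scene" or "top" or "wrist"; returns a dict with "image" (384x512x3 uint8, red, green, blue), "intrinsics" (3x3 intrinsics, pixels), "T" (4x4, takes a point from camera to world coordinates); the wrist camera has in their place "hand_eye" (4x4, takes a point from camera to tool coordinates, whose origin is the TCP and whose axes are the flange's). Camera axes: x right, y up, looking along -z (the intrinsics and any distortion apply to the point x, -y, -z); pixel columns grow to the right and rows downward; lengths in m; the calibration is good to about 2 mm. A picture is of the moment at which its call begins: read the wrist's pose just before it. There is no depth.
- job.finish_job(): hands the job in; it is judged then, once.
Trained networks look in a picture, given as the dict that the camera call returned (one of the last four; its "shot" number tells which), for a name from the list of things; names that differ only in an ending like _2 or _b are one class to them, and where a whole thing is asked for, a point or a joint stands for the part that bears it (a point fixed in the world has none). Each returns a list of dicts, best first, with "score" (0 to 1); they miss things now and then, are a little off and sometimes report something else, mostly with a low value. They report only what shows in the picture. A call takes as long as a camera call.
- viewer.boxes_of(picture, label): "extent" ([centre column, centre row, width, height] in pixels, round what is visible of it).
- viewer.spot_point(picture, label): "point" ([column, row] in pixels: a listed point, or the origin of a listed thing).
The state is a dict: "time": time; "q": joint angles; "joint_vel": joint speeds; "joint_torque": joint torques, N m; "tool_pos": TCP position; "tcp_rot": TCP orientation; "wrist_force": force on the tool from outside, world axes, zero at the start; "torque": the same for the moment, N m; "width": opening from 0.0 (shut) to 1.0 (fully open); "grip_force": force on a finger pad.
Only numpy, scipy, OpenCV 4.12 (cv2) and the standard library are available. Lean on these libraries where they do the work, as an engineer would, in place of code of your own. Each camera call takes 0.05 s, during which the arm holds its last target. There are 200 camera calls.

## Working session

There is one attempt and no reset: what is moved stays moved. The work goes in short steps, Python scripts to look and compute and a tool call to move; the robot and the scene stay as the last step left them, time stands still between calls to the robot, and variables do not carry over. Pictures are saved under pics/ and viewed, at most 10 in all, crops included, and the job is handed in when it is done.

Besides the shell and the picture viewer there is one more tool, called as name(argument=value, ...) on one line, values as JSON. step_arm: Moves the arm, as the interface text tells. Its arguments: {"type":"object","properties":{"series":{"type":"array"},"gripper":{"type":"number"},"newtons":{"type":"number"}},"required":["series"]}

```bash
mkdir -p pics; cat > h.py <<'E'
import numpy as np, cv2
from workcell import monitor, viewer, job
from scipy.spatial.transform import Rotation as R
def pose():
    s=monitor.read_state(); T=np.eye(4); T[:3,:3]=R.from_rotvec(s['tcp_rot']).as_matrix(); T[:3,3]=s['tool_pos']; return T
def shot(n):
    P=pose(); d=viewer.read_camera(n); d['W']=d['T'] if 'T' in d else P@d['hand_eye']; return d
def at(d,px,z):
    K=np.array(d['intrinsics']); v=np.linalg.inv(K)@[px[0],px[1],1]; v=np.array([v[0],-v[1],-v[2]])
    T=np.array(d['W']); r=T[:3,:3]@v; o=T[:3,3]; return o+r*(z-o[2])/r[2]
def save(d,f,s=1.5):
    im=cv2.cvtColor(d['image'],cv2.COLOR_RGB2BGR); cv2.imwrite('pics/'+f,cv2.resize(im,None,fx=s,fy=s))
Z=dict(hub=.167,spoke0_end=.167,spoke1_end=.167,spoke2_end=.167,brake_pivot=.142,brake_tip=.142,serving_point=.026,jam_jar=.026,syrup_bottle=.026,nut_cup=.026,cookie_cutter=0,small_bowl=0,mixing_bowl=0,mug=0,rolling_pin=0,station=0,spoon=0)
E
cat > look.py <<'E'
from h import *
np.set_printoptions(precision=4,suppress=True)
import sys
print(monitor.read_state())
for c in ('top','scene'):
    d=shot(c); save(d,c+sys.argv[1]+'.png'); print(c,list(d.keys()))
    for l,z in Z.items():
        for r in viewer.spot_point(d,l)[:3]: print(l,round(r['score'],2),np.round(r['point'],1),at(d,r['point'],z)[:2])
E
python3 look.py 0
```

```text
{'time': 0.0, 'q': array([-1.3199,  0.2648,  1.6054, -0.    ,  1.2737, -0.0369]), 'joint_vel': array([ 0.0001,  0.0009, -0.0003,  0.0017,  0.0003,  0.0005]), 'joint_torque': array([ -0.0002, -51.5113, -36.7321,  -0.0001,   0.0132,  -0.    ]), 'tool_pos': array([ 0.1914, -0.6465,  0.2299]), 'tcp_rot': array([-3.1069, -0.4501,  0.0004]), 'wrist_force': array([0.2265, 0.1757, 0.5361]), 'torque': array([-0.022 ,  0.0097, -0.0297]), 'grip_force': 0.0, 'width': 0.9998095909460127}
top ['image', 'intrinsics', 'T', 'shot', 'W']
hub 0.82 [309.7 176.6] [ 0.5597 -0.0076]
spoke0_end 0.69 [303.8 140.5] [0.6555 0.0075]
spoke1_end 0.68 [276.4 195.6] [0.5091 0.0783]
spoke1_end 0.55 [337.4 243.4] [ 0.3887 -0.0772]
spoke2_end 0.56 [345.7 187.9] [ 0.5312 -0.1004]
brake_pivot 0.81 [371.  201.1] [ 0.5005 -0.1716]
brake_tip 0.63 [202.2 130.2] [0.6877 0.2786]
brake_tip 0.62 [400.2 199.7] [ 0.5051 -0.2485]
brake_tip 0.27 [273.  198.3] [0.505  0.0864]
serving_point 0.72 [326.7 194.3] [ 0.5325 -0.0733]
jam_jar 0.67 [304.6 206.6] [ 0.4957 -0.0087]
syrup_bottle 0.76 [281.4 170.6] [0.6015 0.0594]
syrup_bottle 0.
[... 715 characters left out ...]
oke2_end 0.92 [171.7 183.4] [ 0.5133 -0.0955]
brake_pivot 0.69 [138.3 193.9] [ 0.4986 -0.1737]
brake_tip 0.72 [101.4 204.6] [ 0.5131 -0.2555]
brake_tip 0.54 [142.9 274.2] [ 0.7386 -0.179 ]
serving_point 0.43 [143.3 193.3] [ 0.3562 -0.1739]
jam_jar 0.58 [212.4 212.8] [ 0.4837 -0.0079]
syrup_bottle 0.63 [248.5 237.2] [0.5924 0.0602]
nut_cup 0.6 [198.2 252.1] [ 0.6064 -0.0644]
cookie_cutter 0.61 [141.6 193.4] [ 0.3232 -0.181 ]
cookie_cutter 0.57 [139.6 275.3] [ 0.6159 -0.2041]
small_bowl 0.97 [171.  204.3] [ 0.3917 -0.1069]
mixing_bowl 0.78 [371.  193.8] [0.5014 0.4319]
mug 0.66 [359.4 266.5] [0.7294 0.2905]
rolling_pin 0.67 [308.  168.6] [0.3453 0.304 ]
spoon 0.55 [272.8 305.5] [0.7772 0.0666]
```

View pics/top0.png

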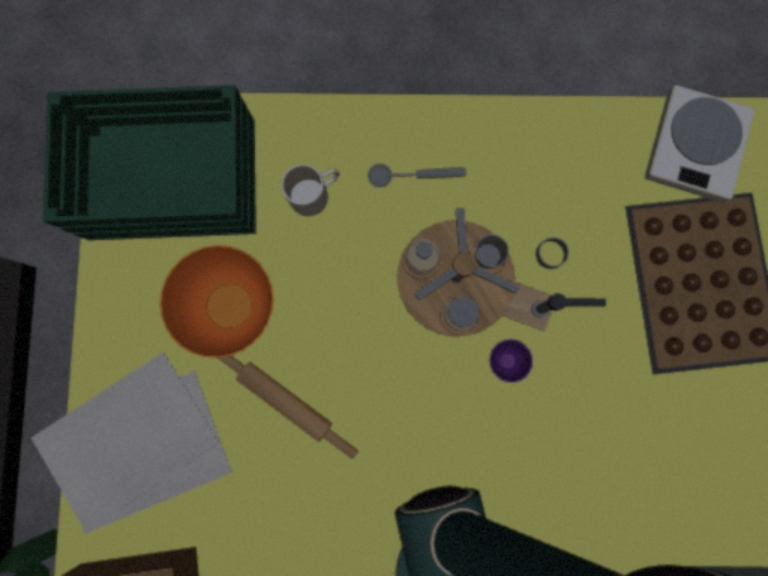

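View pics/scene0.png

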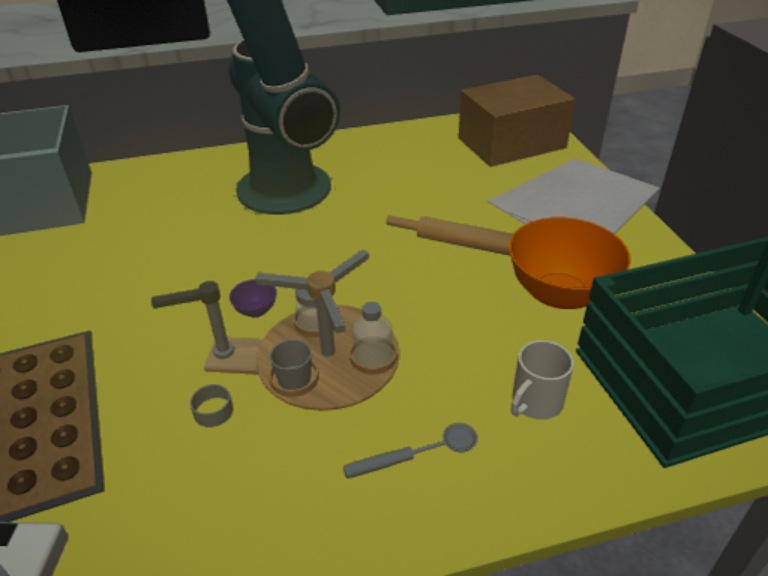

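The top view shows the hub at (464,262), the jam jar below it at (462,312), the post at (557,302) with its lever pointing right, the cutter at (551,252) and the small bowl at (511,360). The scene view agrees. The jar has to go about 65° anticlockwise. I'll take a closer wrist-camera view first.

```bash
cat >> h.py <<'E'
def to(p,turn=0):
    T=pose(); return np.round(T[:3,:3].T@(np.array(p)-T[:3,3]),4)
np.set_printoptions(precision=4,suppress=True)
E
python3 - <<'E'
from h import *
d=shot('wrist'); print(d['hand_eye'],d['intrinsics'],d['W'])
c=d['W'][:3,3]-pose()[:3,3]
v=-d['W'][:3,2]; h=.43
# camera offset and aim; place so hub/brake midpoint is centred
m=np.array([.54,-.07,.16]); cam=m-v*0.33; print('cam',cam,'tcp',cam-c,'shift',to(cam-c))
E
```

```text
[[-0.0009  0.9588  0.2842  0.0715]
 [ 1.      0.0011 -0.0005  0.0003]
 [-0.0007  0.2842 -0.9588 -0.1428]
 [ 0.      0.      0.      1.    ]] [[345.1326   0.     258.1921]
 [  0.     345.1326 187.5579]
 [  0.       0.       1.    ]] [[ 0.283   0.9196  0.2724  0.2603]
 [-0.9591  0.2711  0.0812 -0.6272]
 [ 0.0008 -0.2842  0.9588  0.3741]
 [ 0.      0.      0.      1.    ]]
cam [ 0.6299 -0.0432  0.4764] tcp [ 0.5612 -0.0632  0.3336] shift [ 0.5202 -0.4551 -0.1023]
```

step_arm(series=[0.02,-0.017,-0.04,0,0.05,-0.044,-0.08,0,0.085,-0.074,-0.1,0,0.12,-0.105,-0.1,0,0.16,-0.14,-0.1,0,0.2,-0.175,-0.1,0,0.24,-0.21,-0.1,0,0.28,-0.245,-0.1,0], gripper=0)

```text
time: 2.85
tool_pos: [0.3912, -0.3313, 0.3315]
tcp_rot: [3.109, 0.45, 0.001]
wrist_force: [0.3, -0.9, -0.3]
width: -0.003
grip_force: 0.0
```

step_arm(series=[0.04,-0.035,0,0,0.08,-0.07,0,0,0.12,-0.105,0,0,0.16,-0.14,0,0,0.2,-0.175,0,0,0.225,-0.197,0,0,0.24,-0.21,0,0,0.24,-0.21,0,0])

```text
time: 3.85
tool_pos: [0.5613, -0.0628, 0.3311]
tcp_rot: [3.109, 0.453, -0.001]
wrist_force: [0.3, -0.2, 0.4]
width: -0.002
grip_force: 0.0
```

```bash
cat > w.py <<'E'
from h import *
import sys
s=monitor.read_state(); print(s['time'],s['tool_pos'],s['tcp_rot'],s['q'])
d=shot('wrist'); save(d,sys.argv[1]+'.png')
for l in 'hub spoke0_end spoke1_end spoke2_end brake_pivot brake_tip jam_jar syrup_bottle nut_cup serving_point small_bowl cookie_cutter'.split():
    for r in viewer.spot_point(d,l)[:3]: print(l,round(r['score'],2),np.round(r['point'],1),at(d,r['point'],Z[l])[:2])
E
python3 w.py w1
```

```text
3.85 [ 0.5613 -0.0628  0.3311] [ 3.1085  0.4531 -0.0009] [-0.1553  0.009   1.71   -0.0004  1.4231  1.126 ]
hub 0.55 [197.2 150. ] [ 0.5609 -0.0063]
hub 0.3 [412.2 267.2] [ 0.507  -0.2394]
spoke0_end 0.63 [221.4  32.6] [ 0.6609 -0.0023]
spoke1_end 0.59 [ 97.1 185.5] [0.5022 0.0747]
spoke2_end 0.59 [279. 219.] [ 0.5184 -0.0967]
brake_pivot 0.7 [338.8 246.9] [ 0.4971 -0.1713]
brake_tip 0.89 [412.5 266.4] [ 0.4979 -0.2554]
brake_tip 0.38 [206.4 184.4] [ 0.524  -0.0204]
jam_jar 0.55 [202.1 185.6] [ 0.4837 -0.0074]
syrup_bottle 0.77 [167.3  92.5] [0.5892 0.0635]
nut_cup 0.78 [270.5 112.3] [ 0.6027 -0.0674]
small_bowl 0.23 [414.1 265.3] [ 0.4439 -0.348 ]
cookie_cutter 0.73 [363.9 132.3] [ 0.6118 -0.1992]
```

View pics/w1.png

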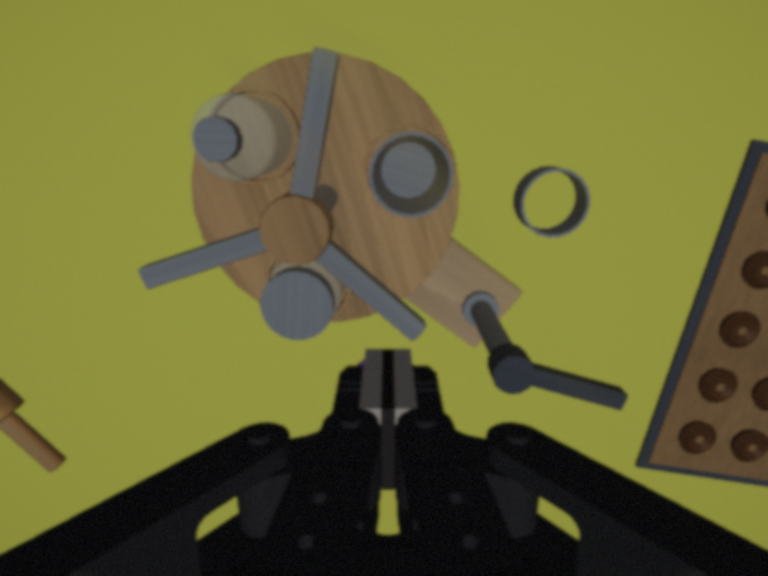

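The wrist view shows the hub at (295,228), the jar at (297,303), a spoke end at (418,328) and the lever from the boss at (512,370) to its tip at (622,400). The plan is to push spoke 2 from its clockwise side along an arc. I need to work out the waypoints.

```bash
cat > arc.py <<'E'
from h import *
import sys
H=np.array([.5605,-.0065])
z,r=map(float,sys.argv[1:3]); prev=None
for a in sys.argv[3:]:
    t=np.radians(float(a)); print(a,to([H[0]+r*np.cos(t),H[1]+r*np.sin(t),z]))
E
python3 arc.py .15 .08 -150 -139 -128 -117 -106 -98 -91 -85 -80 -75 -70 -65
```

```text
-150 [-0.0621 -0.0361  0.1813]
-139 [-0.0571 -0.0216  0.1813]
-128 [-0.0494 -0.0084  0.1813]
-117 [-0.0394  0.0032  0.1813]
-106 [-0.0273  0.0126  0.1813]
-98 [-0.0175  0.018   0.1813]
-91 [-0.0084  0.0215  0.1813]
-85 [-0.0002  0.0236  0.1813]
-80 [0.0066 0.0246 0.1813]
-75 [0.0136 0.0251 0.1813]
-70 [0.0206 0.025  0.1813]
-65 [0.0275 0.0243 0.1813]
```

step_arm(series=[-0.03,-0.018,0.03,0,-0.062,-0.036,0.06,0,-0.062,-0.036,0.1,0,-0.062,-0.036,0.14,0,-0.062,-0.036,0.17,0,-0.062,-0.036,0.181,0,-0.062,-0.036,0.181,0])

```text
time: 5.38
tool_pos: [0.4912, -0.0464, 0.1501]
tcp_rot: [-3.109, -0.451, 0.002]
wrist_force: [-0.1, 1.0, 0.9]
width: 0.004
grip_force: 0.0
```

step_arm(series=[0.005,0.0145,0,0,0.009,0.021,0,0,0.0127,0.0277,0,0,0.0177,0.0335,0,0,0.0227,0.0393,0,0,0.0287,0.044,0,0,0.0348,0.0487,0,0,0.0397,0.0514,0,0])

```text
time: 6.38
tool_pos: [0.5444, -0.0846, 0.15]
tcp_rot: [3.109, 0.451, -0.001]
wrist_force: [-2.3, 2.0, -1.4]
width: 0.001
grip_force: 0.9
```

step_arm(series=[0.0049,0.0022,0,0,0.0098,0.004,0,0,0.014,0.005,0,0,0.018,0.0056,0,0,0.0215,0.0062,0,0,0.025,0.0066,0,0,0.0285,0.007,0,0,0.0315,0.0071,0,0])

```text
time: 7.38
tool_pos: [0.5765, -0.0823, 0.1504]
tcp_rot: [3.109, 0.451, 0.0]
wrist_force: [-3.3, 1.2, -0.1]
width: 0.006
grip_force: 1.0
```

```bash
python3 w.py w2; python3 arc.py .15 .08 -75 -70 -65; python3 look.py 2 | grep -E "top|scene|hub|spoke|brake|jam"
```

```text
7.375 [ 0.5765 -0.0823  0.1504] [3.109  0.4506 0.0001] [-0.1846  0.1542  1.8905 -0.0001  1.0967  1.0984]
hub 0.6 [ 66.3 257. ] [ 0.5592 -0.0067]
spoke2_end 0.88 [310.4 215.9] [ 0.604  -0.0958]
syrup_bottle 0.92 [ 67.9 186.2] [0.527  0.0625]
nut_cup 0.73 [187.4  79.2] [ 0.6346 -0.0111]
cookie_cutter 0.83 [397.1 167.3] [ 0.6138 -0.1979]
-75 [0.0043 0.0027 0.0004]
-70 [0.0112 0.0026 0.0004]
-65 [0.0182 0.0019 0.0004]
top ['image', 'intrinsics', 'T', 'shot', 'W']
hub 0.6 [310.3 177.8] [ 0.5566 -0.0092]
spoke0_end 0.73 [276.8 156.5] [0.6119 0.078 ]
spoke1_end 0.96 [302.8 213.3] [0.4642 0.0104]
brake_pivot 0.55 [368.2 203.8] [ 0.4933 -0.164 ]
jam_jar 0.85 [323.4 195. ] [ 0.5304 -0.0637]
jam_jar 0.64 [337.5 242.8] [ 0.3921 -0.1031]
jam_jar 0.61 [370.7 199.9] [ 0.5175 -0.2015]
scene ['image', 'intrinsics', 'T', 'shot', 'W']
hub 0.62 [213.6 191.7] [ 0.5682 -0.0093]
spoke0_end 0.84 [252.4 198.1] [0.6127 0.068 ]
spoke1_end 0.83 [205.6 164.5] [ 0.4642 -0.0091]
spoke1_end 0.33 [242.6 217.2] [0.6651 0.0335]
spoke2_end 0.97 [175.9 210.6] [ 0.6068 -0.0973]
brake_pivot 0.67 [141.5 192.5] [ 0.4956 -0.1663]
brake_pivot 0.59 [101.3 205.5] [ 0.5161 -0.2557]
brake_tip 0.82 [103.8 201.6] [ 0.5041 -0.2503]
jam_jar 0.74 [189.7 227.2] [ 0.5195 -0.0716]
```

View pics/w2.png

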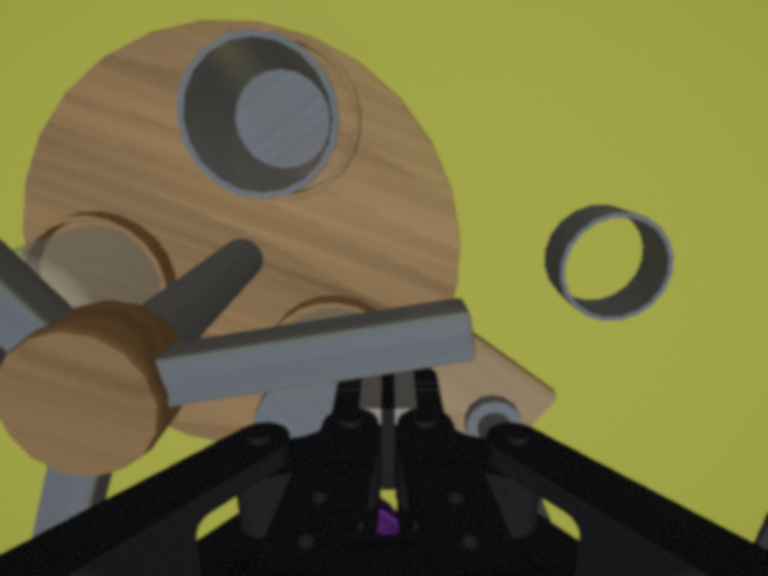

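The finger is against spoke 2, whose end is at (470,330), or about −64°. It needs about 12° more. I'll push most of that, back off, lift and measure.

step_arm(series=[0.004,0.0015,0,0,0.007,0.002,0,0,0.0095,0.0022,0,0,0.0115,0.0022,0,0,0.013,0.0022,0,0,0.014,0.0022,0,0,0.014,0.0022,0,0])

```text
time: 10.7
tool_pos: [0.5905, -0.0805, 0.1503]
tcp_rot: [3.109, 0.451, 0.001]
wrist_force: [-1.4, -0.2, -1.4]
width: 0.001
grip_force: 0.6
```

step_arm(series=[-0.015,0,0,0,-0.03,0,0,0,-0.03,0,-0.04,0,-0.03,0,-0.09,0,-0.03,0,-0.14,0,-0.03,0,-0.18,0,-0.03,0,-0.18,0,-0.03,0,-0.18,0])

```text
time: 11.7
tool_pos: [0.5607, -0.0892, 0.3299]
tcp_rot: [3.109, 0.45, -0.0]
wrist_force: [-0.5, -0.1, -0.8]
width: 0.001
grip_force: 0.0
```

```bash
python3 w.py w3
```

```text
11.7 [ 0.5607 -0.0892  0.3299] [ 3.1092  0.4498 -0.0001] [-0.2016  0.0149  1.7061 -0.0001  1.4206  1.0819]
hub 0.73 [171.  143.9] [ 0.5595 -0.0091]
spoke0_end 0.8 [73.5 66.6] [0.6002 0.083 ]
spoke0_end 0.51 [202.5  63.7] [ 0.6329 -0.0199]
spoke1_end 0.76 [157.7 243.7] [ 0.4605 -0.0175]
spoke2_end 0.95 [271.2 101.8] [ 0.6195 -0.084 ]
brake_pivot 0.62 [318.  236.2] [ 0.5023 -0.1719]
brake_tip 0.67 [390.7 256.4] [ 0.502  -0.2538]
jam_jar 0.7 [240.3 159.4] [ 0.5329 -0.0734]
jam_jar 0.36 [158.3 247.4] [0.3771 0.0043]
jam_jar 0.34 [74.3 67.6] [0.5858 0.1521]
syrup_bottle 0.8 [142.2 144.3] [0.5162 0.0545]
nut_cup 0.75 [202.   61.6] [0.6366 0.0039]
small_bowl 0.93 [242.7 246.9] [ 0.3991 -0.1131]
small_bowl 0.67 [141.9 144.2] [0.5096 0.0621]
cookie_cutter 0.57 [346.4 125.8] [ 0.6127 -0.1993]
```

View pics/w3.png

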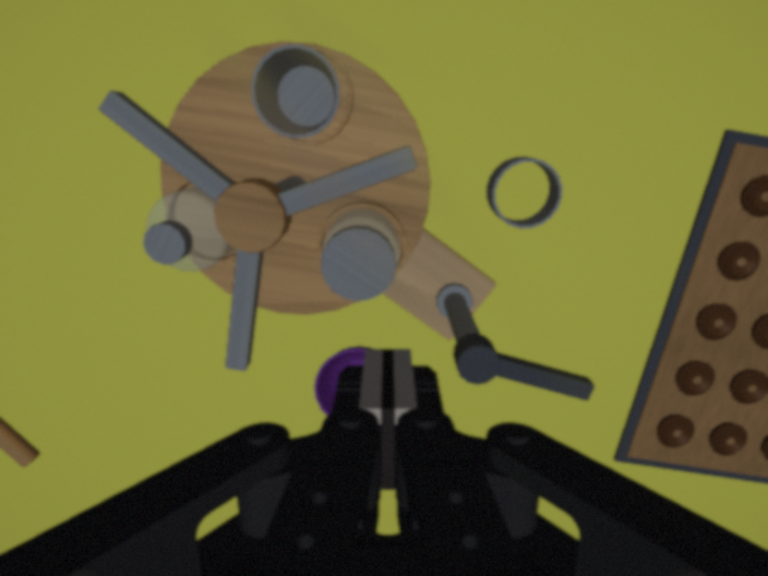

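The jar, with its lid at (358,262), is now about in front of the tongue. I'll fit wireframes of the spokes and tongue to get the residual angle precisely.

```bash
cat > fit.py <<'E'
from h import *
import sys
from scipy.optimize import differential_evolution
from scipy.ndimage import map_coordinates
def proj(d,P):
    T=np.linalg.inv(d['W']); c=P@T[:3,:3].T+T[:3,3]; K=d['intrinsics']
    u=np.stack([c[:,0],-c[:,1],-c[:,2]],1)@np.array(K).T; return u[:,:2]/u[:,2:]
def seg(a,b,z,n=40): 
    t=np.linspace(0,1,n)[:,None]; p=np.array(a)*(1-t)+np.array(b)*t; return np.c_[p,np.full(n,z)]
def rot(S,a):
    c,s=np.cos(a),np.sin(a); Q=S.copy(); Q[:,0]=c*S[:,0]-s*S[:,1]; Q[:,1]=s*S[:,0]+c*S[:,1]; return Q
SP=[]
for k in range(3):
    for s in (seg((.028,.007),(.1,.007),.174),seg((.028,-.007),(.1,-.007),.174),seg((.1,-.007),(.1,.007),.174,10)): SP.append(rot(s,k*2*np.pi/3))
TO=[seg((.122,.036),(.2,.036),.012),seg((.122,-.036),(.2,-.036),.012),seg((.2,-.036),(.2,.036),.012)]
LV=[seg((.018,.007),(.085,.007),.149),seg((.018,-.007),(.085,-.007),.149)]
def score(d,G,segs,x,y,a):
    s=0;n=0
    for S in segs:
        uv=proj(d,rot(S,a)+[x,y,0]); t=uv[-1]-uv[0]; nrm=np.array([-t[1],t[0]])/np.linalg.norm(t)
        g=[map_coordinates(g,[uv[:,1],uv[:,0]],order=1,mode='nearest') for g in G]
        for c in range(0,len(g),2): s+=abs(g[c]*nrm[0]+g[c+1]*nrm[1]).sum()
        n+=len(uv)
    return s/n
def fit(d,th0,tg0):
    im=cv2.GaussianBlur(d['image'].astype(np.float32),(0,0),1.2); G=[]
    for c in range(3): G+=[cv2.Sobel(im[:,:,c],cv2.CV_32F,1,0)/8,cv2.Sobel(im[:,:,c],cv2.CV_32F,0,1)/8]
    B=[(.55,.57),(-.018,.004)]
    r=np.radians
    f=lambda segs,a0:differential_evolution(lambda p:-score(d,G,segs,*p),B+[(r(a0-9),r(a0+9))],seed=1,tol=1e-6)
    a=f(SP,th0); b=f(TO,tg0)
    hub=a.x[:2]
    j=differential_evolution(lambda p:-score(d,G,SP,p[0],p[1],p[2])-score(d,G,TO,p[0],p[1],p[3]),B+[(r(th0-9),r(th0+9)),(r(tg0-9),r(tg0+9))],seed=1,tol=1e-6)
    D=np.degrees
    print('spokes',a.x[:2],D(a.x[2]),-a.fun,'tongue',b.x[:2],D(b.x[2]),-b.fun,'joint',j.x[:2],D(j.x[2:]),'turn needed',D(j.x[3])+180-D(j.x[2]))
    return a.x,b.x,j.x
if __name__=='__main__':
    for c in ('wrist','top'): fit(shot(c),float(sys.argv[1]),-110)
E
python3 fit.py 66.5
```

```text
spokes [ 0.5603 -0.0081] 66.62107424030755 20.226204178197193 tongue [ 0.561  -0.0063] -110.02502027548556 16.667493612647863 joint [ 0.5603 -0.0078] [  66.5641 -109.9552] turn needed 3.4807014727552144
spokes [ 0.5594 -0.0058] 65.97410580197722 17.835229772711486 tongue [0.5618 0.004 ] -109.13701317526886 20.67106489693128 joint [ 0.5594 -0.0054] [  65.9474 -109.0932] turn needed 4.9593533336496165
```

step_arm(series=[0,0,0.05,0,0,0,0.1,0,0,0,0.15,0,0,0,0.18,0,0.015,0,0.18,0,0.026,0,0.18,0,0.029,0,0.18,0,0.031,0,0.18,0])

```text
time: 13.45
tool_pos: [0.5925, -0.0804, 0.152]
tcp_rot: [3.108, 0.451, 0.003]
wrist_force: [-1.7, -1.6, 1.5]
width: 0.003
grip_force: 1.0
```

step_arm(series=[0.001,0,0,0,0.002,0,0,0,0.003,0,0,0,0.004,0,0,0,0.0044,0,0,0,0.0044,0,0,0])

```text
time: 14.2
tool_pos: [0.5953, -0.0788, 0.1501]
tcp_rot: [-3.109, -0.45, 0.001]
wrist_force: [-2.0, -0.9, 1.4]
width: 0.001
grip_force: 0.8
```

step_arm(series=[-0.015,0,0,0,-0.03,0,0,0,-0.035,0,-0.04,0,-0.035,0,-0.09,0,-0.035,0,-0.14,0,-0.035,0,-0.18,0,-0.035,0,-0.18,0,-0.035,0,-0.18,0])

```text
time: 15.2
tool_pos: [0.561, -0.089, 0.3297]
tcp_rot: [-3.109, -0.45, 0.001]
wrist_force: [0.6, -0.4, -0.9]
width: -0.005
grip_force: 0.0
```

```bash
python3 fit.py 69; python3 w.py w4|grep -E "jam|brake|^[0-9]"
```

```text
spokes [ 0.5603 -0.0082] 70.25148890029902 19.932118057680825 tongue [ 0.5616 -0.0063] -110.23323031009184 16.629253125037696 joint [ 0.5603 -0.0077] [  70.2022 -109.9389] turn needed -0.14107580084809968
spokes [ 0.5599 -0.0051] 69.83687172381924 17.423612067596025 tongue [ 0.55  -0.018] -107.27188761878674 23.465406093939563 joint [ 0.5599 -0.0047] [  69.8554 -109.2903] turn needed 0.854346120337766
15.3 [ 0.5607 -0.0888  0.3283] [-3.1081 -0.4499  0.0047] [-0.201   0.0173  1.7066  0.      1.4208  1.0823]
brake_pivot 0.89 [318.4 237.4] [ 0.5011 -0.1718]
brake_pivot 0.56 [391.7 257.8] [ 0.5008 -0.254 ]
brake_tip 0.55 [388.7 258.8] [ 0.4988 -0.2514]
brake_tip 0.37 [347.1 123.5] [ 0.6194 -0.159 ]
jam_jar 0.88 [242.4 158.3] [ 0.5345 -0.075 ]
```

The jar is within about 0.5° of the tongue line. Next is the brake: pivot at (0.5007, −0.1724), lever at about −90.5°, stop at −20°.

```bash
sed -i 's/^H=.*/H=np.array([.5007,-.1724])/' arc.py; python3 arc.py .125 .065 -130 -120 -110 -100 -90 -80 -70 -62 -55 -50 -46 -43 -40 -38 -36
```

```text
-130 [-0.1367  0.0986  0.2053]
-120 [-0.1296  0.1075  0.2053]
-110 [-0.1212  0.115   0.2053]
-100 [-0.1115  0.1209  0.2053]
-90 [-0.101   0.1251  0.2053]
-80 [-0.0898  0.1273  0.2053]
-70 [-0.0785  0.1276  0.2053]
-62 [-0.0695  0.1264  0.2053]
-55 [-0.0619  0.1244  0.2053]
-50 [-0.0566  0.1223  0.2053]
-46 [-0.0525  0.1204  0.2053]
-43 [-0.0495  0.1187  0.2053]
-40 [-0.0466  0.1169  0.2053]
-38 [-0.0447  0.1156  0.2053]
-36 [-0.0429  0.1143  0.2053]
```

step_arm(series=[-0.04,0.03,0,0,-0.085,0.06,0,0,-0.125,0.09,0,0,-0.137,0.0985,0.04,0,-0.137,0.0985,0.09,0,-0.137,0.0985,0.14,0,-0.137,0.0985,0.185,0,-0.137,0.0985,0.205,0])

```text
time: 16.95
tool_pos: [0.4565, -0.2212, 0.1221]
tcp_rot: [-3.106, -0.45, 0.006]
wrist_force: [-0.3, -0.4, 0.8]
width: 0.002
grip_force: 0.0
```

step_arm(series=[0,0,0,0,0.007,0.009,0,0,0.0155,0.0165,0,0,0.025,0.0223,0,0,0.0357,0.0265,0,0,0.047,0.0287,0,0,0.0525,0.029,0,0,0.058,0.029,0,0])

```text
time: 17.95
tool_pos: [0.5225, -0.2333, 0.1251]
tcp_rot: [-3.109, -0.451, 0.001]
wrist_force: [-1.4, -0.3, -0.2]
width: 0.002
grip_force: 0.7
```

step_arm(series=[0.0045,-0.0006,0,0,0.009,-0.0012,0,0,0.013,-0.0022,0,0,0.0166,-0.0032,0,0,0.019,-0.0042,0,0,0.022,-0.0053,0,0,0.024,-0.0063,0,0,0.026,-0.0072,0,0])

```text
time: 18.95
tool_pos: [0.5454, -0.2192, 0.1253]
tcp_rot: [3.109, 0.45, 0.0]
wrist_force: [-1.4, -1.1, -0.9]
width: -0.007
grip_force: 0.7
```

```bash
python3 w.py w5; python3 arc.py .125 .065 -45 -40 -38 -36 -34
```

```text
18.95 [ 0.5454 -0.2192  0.1253] [3.109  0.4505 0.0001] [-0.4245  0.1888  1.9003 -0.      1.0524  0.8585]
brake_tip 0.87 [257.  194.8] [ 0.5753 -0.2102]
jam_jar 0.95 [ 59.5 146.8] [ 0.5344 -0.0765]
small_bowl 0.83 [ 95.9 294.7] [ 0.4014 -0.1112]
-45 [ 0.0015 -0.0005  0.0004]
-40 [ 0.0064 -0.0034  0.0004]
-38 [ 0.0082 -0.0047  0.0004]
-36 [ 0.0101 -0.006   0.0004]
-34 [ 0.0118 -0.0074  0.0004]
```

View pics/w5.png

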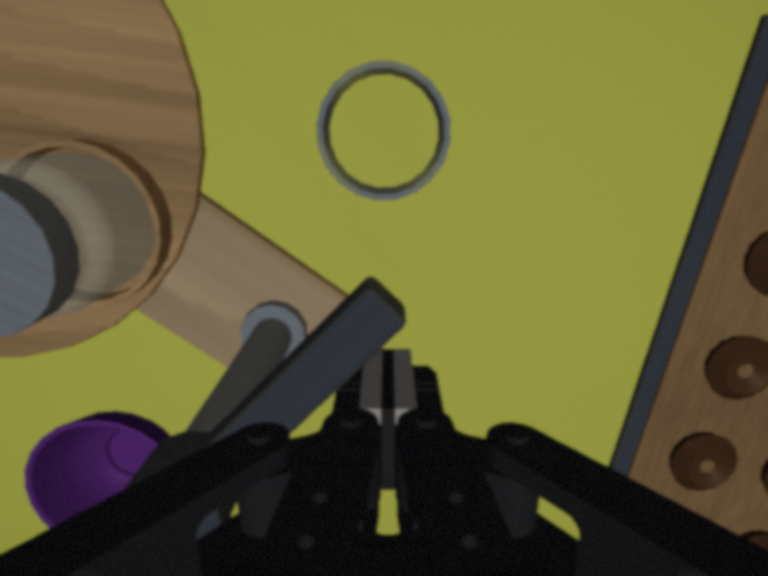

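The lever tip at (385,300) puts it at about −27°, 7° short of the stop. I'll push in small steps and watch the force.

step_arm(series=[0.002,-0.001,0,0,0.004,-0.002,0,0,0.0055,-0.003,0,0,0.0064,-0.0034,0,0,0.0064,-0.0034,0,0])

```text
time: 20.23
tool_pos: [0.5505, -0.214, 0.1252]
tcp_rot: [-3.109, -0.451, -0.0]
wrist_force: [0.1, -0.6, 0.0]
width: -0.001
grip_force: 0.4
```

step_arm(series=[0.0005,-0.0005,0,0,0.001,-0.001,0,0,0.001,-0.001,0,0])

```text
time: 20.6
tool_pos: [0.5511, -0.2129, 0.1252]
tcp_rot: [3.109, 0.451, -0.0]
wrist_force: [-0.9, 0.2, -0.8]
width: -0.001
grip_force: 0.7
```

step_arm(series=[0.0005,-0.0006,0,0,0.0008,-0.001,0,0,0.0008,-0.001,0,0])

```text
time: 20.98
tool_pos: [0.5512, -0.2126, 0.1253]
tcp_rot: [3.108, 0.451, -0.001]
wrist_force: [-2.0, -4.3, 0.1]
width: 0.001
grip_force: 2.7
```

step_arm(series=[0.0005,-0.0006,0,0,0.0008,-0.001,0,0,0.0008,-0.001,0,0])

```text
time: 21.35
tool_pos: [0.5513, -0.2124, 0.1253]
tcp_rot: [3.106, 0.451, -0.003]
wrist_force: [-4.7, -7.1, -0.7]
width: 0.007
grip_force: 4.4
```

```bash
python3 w.py w6|grep brake; python3 - <<'E'
from h import *
print(monitor.read_state()['wrist_force'])
E
```

```text
brake_pivot 0.77 [138.2 347.1] [ 0.4988 -0.173 ]
brake_tip 0.91 [244.9 198.1] [ 0.5787 -0.1993]
[-4.5492 -7.8017 -0.4949]
```

The force is rising with no motion and the lever is at about −20°, so it is at the stop. Now back off, lift and verify.

step_arm(series=[-0.01,0.013,0,0,-0.02,0.027,0,0,-0.025,0.034,0,0,-0.025,0.034,-0.05,0,-0.025,0.034,-0.1,0,-0.025,0.034,-0.15,0,-0.025,0.034,-0.2,0,-0.025,0.034,-0.2,0])

```text
time: 23.0
tool_pos: [0.5402, -0.2517, 0.3319]
tcp_rot: [3.103, 0.449, 0.015]
wrist_force: [0.0, 0.2, -0.0]
width: 0.0
grip_force: 0.0
```

step_arm(series=[-0.01,-0.04,0,0,-0.01,-0.08,0,0,-0.01,-0.1,0,0,-0.01,-0.1,0,0,-0.01,-0.1,0,0])

```text
time: 23.62
tool_pos: [0.5001, -0.1579, 0.325]
tcp_rot: [3.109, 0.45, -0.0]
wrist_force: [0.7, 0.5, 1.3]
width: -0.0
grip_force: 0.0
```

```bash
python3 fit.py 70; python3 w.py w7
```

```text
spokes [ 0.5608 -0.0078] 69.79382015384027 17.17608749247413 tongue [ 0.5556 -0.0147] -109.30768068843761 16.355886923567812 joint [ 0.5534 -0.0145] [  65.2404 -108.4913] turn needed 6.268350605019236
spokes [ 0.5598 -0.0054] 69.77052046912245 16.182553061208676 tongue [0.5532 0.0004] -107.05430431721462 18.225206565650733 joint [ 0.5598 -0.0048] [  69.7541 -109.9081] turn needed 0.33776138002725986
23.725 [ 0.5001 -0.1581  0.325 ] [ 3.109   0.4493 -0.0005] [-0.3535 -0.0685  1.7962 -0.0004  1.414   0.9303]
hub 0.82 [97.8 50.1] [ 0.5583 -0.0056]
spoke1_end 0.97 [100.7 170.2] [ 0.4591 -0.0237]
brake_pivot 0.95 [266.4 166.3] [ 0.499  -0.1672]
brake_tip 0.7 [322.7  93.5] [ 0.5785 -0.1968]
jam_jar 0.86 [202.4  98.7] [ 0.5339 -0.0767]
syrup_bottle 0.71 [99.  87.5] [0.511  0.0484]
small_bowl 0.97 [207.6 199.6] [ 0.3982 -0.1134]
```

View pics/w7.png

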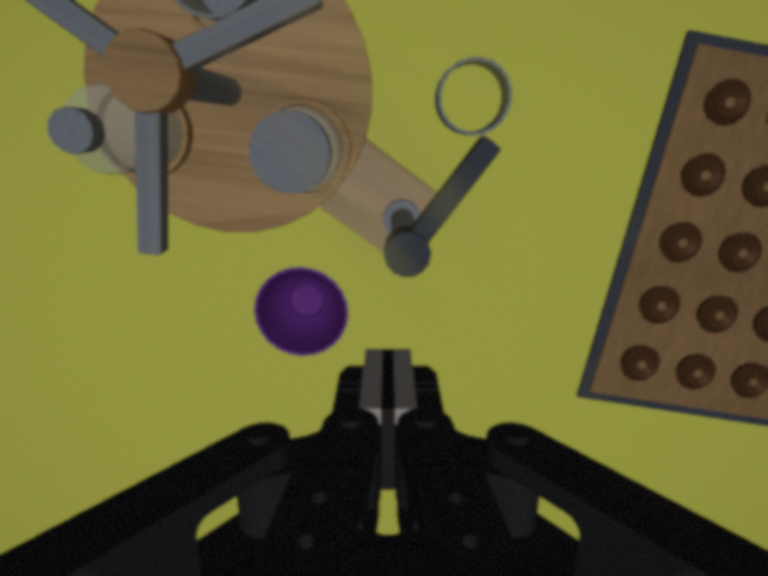

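The lever, from boss (407,252) to tip (490,145), is square to the tongue. The jar at (290,150) is on the tongue's line and the carousel hasn't moved, so I'm handing in.

```bash
python3 -c "from h import *; print(job.finish_job())"
```

```text
the job is handed in; nothing more can be done
None
```

The job is handed in at about 24 s of the 51 s allowed: by the camera measurements the jam jar stands within about 0.5° of the tongue's line, and the brake lever was then pushed anticlockwise to its stop with the carousel still in place.

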